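# Park the pepper mill in its bay

### The arm

A 7-joint arm with a two-finger parallel gripper is mounted at the origin on the work surface. World frame = base frame: x ahead of the robot, y to its left, z up, the work surface at z = 0. Lengths are in mm, angles in rad, forces in N, time in s.
With the tool pointing down it reaches from about 400 to 875 mm from the base axis. Payload 4.4 kg.
Tool frame: the origin (TCP) lies at the very end of the fingers, on their centre line; the grasp point (between the pads) lies 19 mm behind it; z points along the fingers, y is the direction in which the jaws open and shut (so a half turn about z gives the same grasp; the last joint's range is limited). The gripper opens to 85 mm and grips with 20 to 120 N. Pads are 22 mm wide; open, the fingers measure 114 mm over their backs; the gripper's body (76 mm by 85 mm) begins 54 mm behind the grasp point. The pads swing forward as they close: fully open they stand 13 mm farther back than shut.
Start: joints at [-1.23, 0.628, 0.038, 1.517, -0.027, 0.996, -0.02], TCP at [257.164, 596.98, 198.213] pointing down, gripper open.
Joint ranges: [-3.06, 3.06], [-0.37, 2.12], [-1.25, 1.32], [0.18, 2.47], [-1.1, 4.24], [0.23, 1.98], [-2.94, 2.94]. Speed limits (rad/s): [2.57, 2.57, 3.14, 3.14, 3.14, 3.14, 3.14].

### API

Orientations are given as [roll, pitch, yaw] about the fixed x, y, z axes, in that order (R = Rz(yaw) Ry(pitch) Rx(roll)).
In Python, from cell import ctrl, eyes gives the robot as it stands.
- The arm moves only by the tool move_arm, never from a script. Its argument "increments" is a list of rows, each a list of 6 numbers: the shift along the tool's x, y, z in cm, then the turn, a rotation vector about the tool's x, y, z in degrees. In form: [[x, y, z, wx, wy, wz], ...]. A call has 1 to 20 rows; each row is the pose to reach, as a shift and turn from the pose commanded when the call began, along the tool's axes at that moment; what a row does not reach only later rows make up. A row lasts 1/10 s, in which the tool goes at most 50 mm and 8.59 degrees, less where a joint would pass 70% of its speed; a pose out of reach is approached as far as the arm can. A call with a gripper value outside its range is refused whole. "grip" is the opening, from -1 (shut) to 1 (fully open), set as the call begins (left out, the last holds). The fingers move at their own pace and stop on an object; the grip force is fixed at half the most. Time passes only in rows, so rows that repeat a pose let the fingers close. It gives the time, the measured TCP pose, the force and the opening at its end, in the units of the state.
- ctrl.read_state(): the state, without advancing time (a new reading comes with each control period).
- eyes.get_image(name): name is "scene" or "top" or "wrist"; returns the picture (384x512x3 uint8, red, green, blue); there is no depth.
- eyes.calibration(name): a dict with "fx", "fy", "cx", "cy" (pixels), "pose" (4x4, takes a point from camera to world coordinates); the wrist camera has in their place "tool_from_camera" (4x4, takes a point from camera to tool coordinates, whose origin is the TCP and whose axes are the flange's). Camera axes: x right, y up, looking along -z (the intrinsics and any distortion apply to the point x, -y, -z); pixel columns grow to the right and rows downward; lengths in mm; the calibration is good to about 2 mm. A picture is of the moment at which its call begins: read the wrist's pose just before it. calibration takes no time and is no camera call.
- ctrl.finish_job(): hands the job in, once; it reports no verdict.
The state is a dict: "clock": time; "qpos": joint angles; "qd": joint speeds; "tau": joint torques, N m; "eef_pos": TCP position; "tool_rot": TCP orientation; "force": force on the tool from outside, world axes, zero at the start; "torque": the same for the moment, N m; "width": finger opening in mm.
Only numpy, scipy, OpenCV 4.12 (cv2) and the standard library are available. Lean on these libraries where they do the work, as an engineer would, in place of code of your own. Each camera call takes 0.05 s, during which the arm holds its last target. There are 200 camera calls.

### The job

Slide the taller of the two wooden mills across the counter into the low three-sided metal bay, until it stands upright fully home against the bay's back rail. Push it gently with the fingertips, low on its wide foot, so that it stays standing all the way; do not pick it up or let it tip. Leave the other things around it (the short mill, bottle, jar, ramekin and spoon) where they are, and finish with the hand clear of everything.

Things in the scene. Friction and masses are not known exactly. Their poses are not given: they have to be found in the camera images.
- tall_mill: The taller mill: dark wood, 230 mm tall, 0.24-0.45 kg, loose, upright, left or right of the bay (short mill on the other side). Foot: straight cylinder 64 mm across, up to 45 mm height; it tapers to a waist 36-40 mm wide at 68-120 mm, above that a crown up to 50 mm wide. Origin: centre of underside, z up. Friction on the counter 0.5-0.7: slides when pushed below 40 mm height, topples when pushed much higher.
- bay: Parking bay fixed to the counter: three metal rails 40 mm high, 6 mm thick, a U without a floor, open to its -x (towards the robot, within 0.3 rad). Origin on the counter where the tall mill's centre stands when home. Inner faces: back rail at x = 32 mm, side rails at y = +-44 mm; side rails end at x = -28 mm. 2 mm flanges, 16 mm wide, outside along the side rails.
- bay_home (a point): Point on the counter in the bay at its body origin, with its axes: where the tall mill's centre belongs when fully home (anywhere across the bay's width will do).
- short_mill: The shorter mill, bystander: same wood and shape, 140 mm tall, foot 54 mm in diameter, loose. Origin: centre of the underside.
- oil_bottle: Bystander: green glass bottle, 60 mm in diameter, 170 mm tall, loose. Origin: centre of the underside.
- ramekin: Bystander: small white ceramic bowl, 80 mm across, 40 mm tall, loose, near the bay. Origin: centre of the underside.
- spice_jar: Bystander: amber glass jar with black lid, 50 mm in diameter, 90 mm tall, loose. Origin: centre of the underside.
- spoon: Bystander: spoon lying on the counter at the right. Origin at its underside, near its middle; lies along its x.
Mind the look-alikes: they are no part of the job. Leave any red look-alike of the tall_mill alone.

How it is judged (in metres and radians):
At the end, for the whole second after the job is handed in: The tall mill stands upright (within 0.06 rad) and at rest on the counter inside the bay, between its side rails, its foot within 8 mm of the back rail (x of tall_mill in the frame of bay_home between -0.008 and 0.006 m and y of tall_mill in the frame of bay_home between -0.016 and 0.016 m and height (world z) of tall_mill below 0.004 m and angle between tall_mill's own z axis and vertical below 0.06 rad and linear speed of tall_mill below 0.02 m/s and angular speed of tall_mill below 0.2 rad/s); the robot touches nothing.
It fails at once if the tall mill is tipped by more than 0.2 rad (angle between tall_mill's own z axis and vertical above 0.2 rad).
It fails at once if the tall mill is lifted off the counter (its underside's centre over 10 mm up) (height (world z) of tall_mill above 0.01 m).
It fails at once if the tall mill is shoved faster than 0.45 m/s (linear speed of tall_mill above 0.45 m/s).
It fails at once if the fingers press on the tall mill with more than 40 N (contact force between the fingers and tall_mill above 40 N).
It fails at once if a bystander is moved by more than 15 mm (distance of any of short_mill, oil_bottle, ramekin, spice_jar, spoon from where it was at the start of the episode above 0.015 m).
It also fails if it takes over 61 s, if anything falls off the work surface, if the arm or the gripper's body presses on something with over 40 N, if the wrist force passes 120 N, or if a joint passes its speed limit or range.

## Working session

There is one attempt and no reset: what is moved stays moved. The work goes in short steps, Python scripts to look and compute and a tool call to move; the robot and the scene stay as the last step left them, time stands still between calls to the robot, and variables do not carry over. Pictures are saved under pics/ and viewed, about 8 in all and at most 12, crops included, and the job is handed in when it is done.

Besides the shell and the picture viewer there is one more tool, called after ">>>" in YAML: its name, and indented under it one key for each argument. move_arm: Moves the arm, as the interface text tells. Its arguments: {"type":"object","properties":{"increments":{"type":"array","items":{"type":"array","items":{"type":"number"}}},"grip":{"type":"number"}},"required":["increments"]}

```bash
mkdir -p pics; ls
python3 - <<'E'
from cell import ctrl, eyes
import cv2,numpy as np
for n in("scene","top"):
    im=eyes.get_image(n); cv2.imwrite(f"pics/{n}0.png",im[:,:,::-1])
    c=eyes.calibration(n); print(n,{k:(np.round(v,3).tolist()) for k,v in c.items() if not isinstance(v,str)})
s=ctrl.read_state(); print(s)
E
```

```text
pics
scene {'fx': 354.492, 'fy': 354.492, 'cx': 252.272, 'cy': 190.159, 'pose': [[-0.315, -0.591, 0.743, 1267.955], [0.949, -0.193, 0.25, 136.019], [-0.004, 0.784, 0.621, 662.434], [0.0, 0.0, 0.0, 1.0]]}
top {'fx': 406.307, 'fy': 406.307, 'cx': 251.83, 'cy': 193.458, 'pose': [[-0.026, 0.986, -0.162, 377.4], [-1.0, -0.023, 0.019, -77.76], [0.016, 0.163, 0.987, 1034.312], [0.0, 0.0, 0.0, 1.0]]}
{'clock': 0.1, 'qpos': array([-1.22978704,  0.6292634 ,  0.03846783,  1.51825146, -0.02701275,
        0.99631369, -0.01999027]), 'qd': array([-5.87719431e-04, -4.50789227e-03,  2.35879614e-03,  3.35717362e-04,
       -1.44102345e-03, -6.06575511e-04,  9.54656926e-05]), 'tau': array([ 2.57430729e-03, -5.64521670e+01,  1.23017069e+00, -1.93972296e+01,
        1.12554850e-02,  5.38807508e-03,  3.03773732e-05]), 'eef_pos': array([256.93116843, 596.39672033, 197.3804839 ]), 'tool_rot': array([-3.13987544e+00,  2.04657367e-05,  2.73476788e+00]), 'force': array([ 0.31405517,  0.22017993, -0.26820564]), 'torque': array([-0.00129502,  0.03684842,  0.00989141]), 'width': 85.40480428516851}
```

View pics/scene0.png

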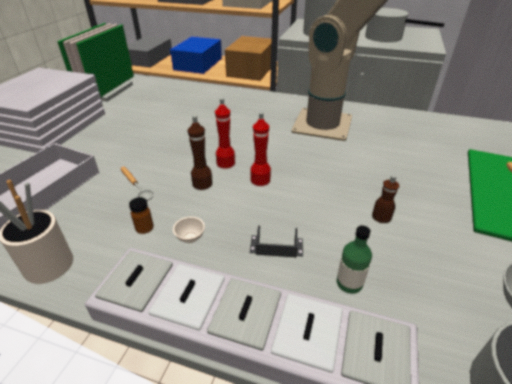

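View pics/top0.png

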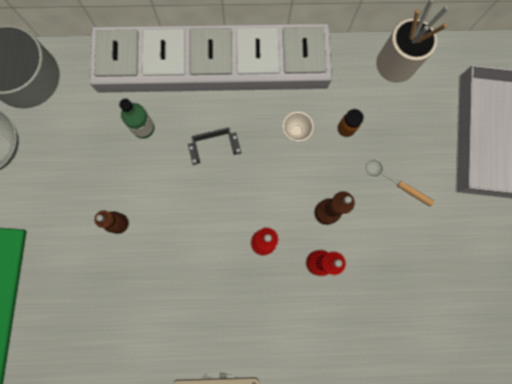

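```bash
cat > h.py <<'E'
import cv2,numpy as np
from cell import ctrl,eyes
from scipy.spatial.transform import Rotation as R
def cam(n,s=None):
    c=eyes.calibration(n); 
    if 'pose' in c: return c,np.array(c['pose'])
    T=np.eye(4);T[:3,:3]=R.from_euler('xyz',s['tool_rot']).as_matrix();T[:3,3]=s['eef_pos']
    return c,T@np.array(c['tool_from_camera'])
def pt(cT,u,v,z):
    c,T=cT; d=T[:3,:3]@np.array([(u-c['cx'])/c['fx'],-(v-c['cy'])/c['fy'],-1.]); o=T[:3,3]
    return (o+d*(z-o[2])/d[2])[:2]
def px(cT,P):
    c,T=cT; p=T[:3,:3].T@(np.array(P,float)-T[:3,3]); return c['cx']-c['fx']*p[0]/p[2], c['cy']+c['fy']*p[1]/p[2]
E
python3 - <<'E'
from h import *
t=cv2.imread('pics/top0.png'); s=cv2.imread('pics/scene0.png')
ct=cam('top')
for n,(u,v,z) in dict(mill=(328,212,30),bayTL=(194,136,40),bayTR=(229,130,40),sideL=(195,163,40),sideR=(237,153,40),ram=(298,126,35),jar=(348,126,40),red1=(264,243,30),red2=(319,262,30),short=(118,223,25),bottle=(143,131,30),spoon=(374,168,0)).items(): print(n,pt(ct,u,v,z).round())
a=cv2.resize(t[115:175,175:255],(480,360),interpolation=cv2.INTER_CUBIC)
b=cv2.resize(t[180:240,300:360],(300,300),interpolation=cv2.INTER_CUBIC)
c=cv2.resize(s[215:265,235:315],(480,300),interpolation=cv2.INTER_CUBIC)
d=cv2.resize(s[110:195,180:240],(212,300),interpolation=cv2.INTER_CUBIC)
o=np.zeros((600,800,3),np.uint8)
o[:300,:480]=a[:300]; o[:300,490:790]=b; o[300:,:480]=c; o[300:,490:702]=d
cv2.imwrite('pics/crop.png',o)
E
```

```text
mill [ 491. -286.]
bayTL [692.  45.]
bayTR [706. -44.]
sideL [622.  43.]
sideR [645. -63.]
ram [ 715. -221.]
jar [ 710. -348.]
red1 [ 419. -124.]
red2 [ 369. -257.]
short [477. 235.]
bottle [711. 177.]
spoon [ 608. -420.]
```

View pics/crop.png

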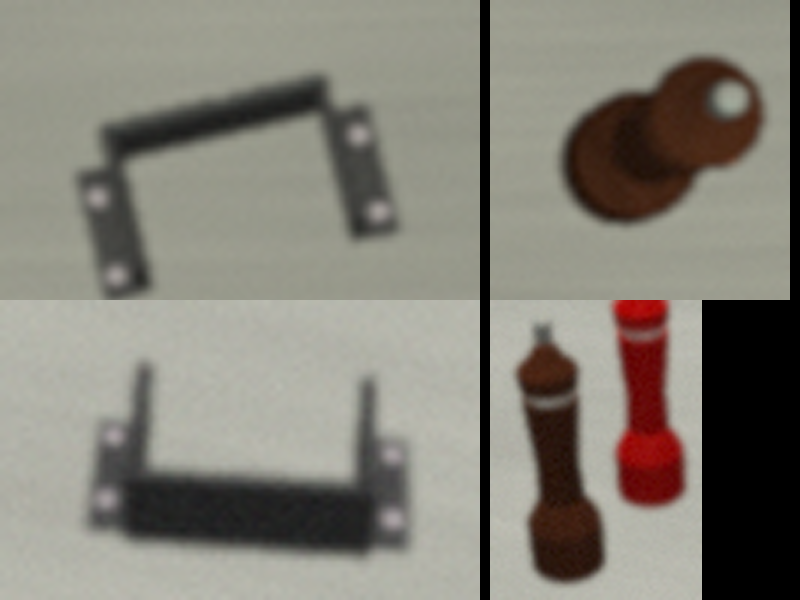

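The crop confirms the mills. The tall dark-brown one is at top (328,212) and scene (202,178), with a long shaft and dark wood. The red look-alikes at top (265,241) and (325,263) are excluded by colour, and the short brown one at top (112,222) by height. The bay's flange bolts show at top (191,148), (194,161), (235,137) and (238,150).

Run:
```python
from h import *
ct=cam('top');cs=cam('scene')
B=[pt(ct,*p,3) for p in((191.2,147.8),(194.3,160.8),(234.8,137.2),(238,150))]
S=[pt(cs,*p,3) for p in((235+107/6,215+198/6),(235+115/6,215+136/6),(235+392/6,215+218/6),(235+392/6,215+155/6))]
for n,b in(('top bolts',B),): 
  x=(b[0]-b[1])+(b[2]-b[3]); y=(b[0]+b[1]-b[2]-b[3]); print(n,np.round(b),np.arctan2(x[1],x[0]),np.arctan2(y[1],y[0])-np.pi/2,np.mean(b,0),np.linalg.norm(y)/2)
S=np.array(S);print('scene bolts',S.round(),S.mean(0), np.linalg.norm((S[0]+S[1]-S[2]-S[3])/2))
r=[pt(ct,192.2,135.8,40),pt(ct,228.7,127.8,40)]; d=r[0]-r[1]; print('rail outer',np.round(r),np.arctan2(d[1],d[0])-np.pi/2,np.mean(r,0))
print('mill',pt(ct,327.6,211.6,35),pt(cs,201.8,178,22))
for n,a,b in(('red1',(264,243),(261,176)),('red2',(319,262),(226,158))): print(n,pt(ct,*a,35),pt(cs,*b,22))
```

```text
top bolts [[672.  57.]
 [637.  49.]
 [698. -57.]
 [663. -65.]] 0.22071512808088858 0.22744831161642054 [667.35793855  -3.84716981] 117.35977165413459
scene bolts [[699. -55.]
 [664. -63.]
 [673.  60.]
 [638.  52.]] [668.26689047  -1.42510645] 117.39582803491878
rail outer [[692.  50.]
 [712. -43.]] 0.20430147250507313 [702.08021592   3.52772504]
mill [ 491.81030184 -284.3473241 ] [ 493.38421244 -286.09781159]
red1 [ 418.36152401 -124.08501867] [ 427.79799202 -117.9068402 ]
red2 [ 369.1346909  -256.46295401] [ 367.65463302 -257.00118008]
```

```bash
cat >> h.py <<'E'
def tgt(x,y,z,head,tilt):
    h=np.radians(head); xf=np.array([np.cos(h),np.sin(h),0]); zd=np.array([0,0,-1.])
    M=np.c_[xf,np.cross(zd,xf),zd]@R.from_euler('y',tilt,degrees=True).as_matrix()
    return np.array([x,y,z],float),M
def inc(P,M,s=None):
    s=s or ctrl.read_state(); M0=R.from_euler('xyz',s['tool_rot']).as_matrix()
    return np.r_[M0.T@(P-s['eef_pos'])/10, np.degrees(R.from_matrix(M0.T@M).as_rotvec())].round(2)
E
python3 - <<'E'
from h import *
print(inc(*tgt(480,250,330,110,0)))
E
```

```text
[-3.419e+01 -2.301e+01 -1.322e+01 -9.000e-02  4.000e-02  4.669e+01]
```

>>> move_arm:
  increments:
    - [-10,-7,-6,0,0,8]
    - [-14,-10,-10,0,0,16]
    - [-34.2,-23,-13.2,0,0,46.7]
    - [-34.2,-23,-13.2,0,0,46.7]
    - [-34.2,-23,-13.2,0,0,46.7]
    - [-34.2,-23,-13.2,0,0,46.7]
    - [-34.2,-23,-13.2,0,0,46.7]
    - [-34.2,-23,-13.2,0,0,46.7]
    - [-34.2,-23,-13.2,0,0,46.7]
    - [-34.2,-23,-13.2,0,0,46.7]
    - [-34.2,-23,-13.2,0,0,46.7]
    - [-34.2,-23,-13.2,0,0,46.7]
  grip: -0.15

```text
clock: 1.3
eef_pos: [479.1, 251.7, 329.5]
tool_rot: [-3.14, -0.001, 1.922]
force: [-0.6, 0.7, -0.8]
width: 36.2
```

Run:
```python
from h import *
s=ctrl.read_state();print(s['eef_pos'],s['width'],s['qpos'])
print(inc(*tgt(500,-120,320,85,12)),inc(*tgt(467,-350,280,68.7,25)))
```

```text
[479.12746867 251.66387033 329.53981219] 36.222685828063085 [-0.76861473  0.35856569  0.3354336   1.63429183 -0.12674041  1.17152407
 -0.05250275]
[-35.62 -10.81   0.94  -2.73  11.78  25.  ] [-56.09 -21.81   4.94  -9.13  23.88  40.71]
```

>>> move_arm:
  increments:
    - [-35.6,-10.8,0.9,-2.7,11.8,25]
    - [-35.6,-10.8,0.9,-2.7,11.8,25]
    - [-35.6,-10.8,0.9,-2.7,11.8,25]
    - [-35.6,-10.8,0.9,-2.7,11.8,25]
    - [-35.6,-10.8,0.9,-2.7,11.8,25]
    - [-35.6,-10.8,0.9,-2.7,11.8,25]
    - [-56.1,-21.8,4.9,-9.1,23.9,40.7]
    - [-56.1,-21.8,4.9,-9.1,23.9,40.7]
    - [-56.1,-21.8,4.9,-9.1,23.9,40.7]
    - [-56.1,-21.8,4.9,-9.1,23.9,40.7]
    - [-56.1,-21.8,4.9,-9.1,23.9,40.7]
    - [-56.1,-21.8,4.9,-9.1,23.9,40.7]
    - [-56.1,-21.8,4.9,-9.1,23.9,40.7]
    - [-56.1,-21.8,4.9,-9.1,23.9,40.7]
    - [-56.1,-21.8,4.9,-9.1,23.9,40.7]
    - [-56.1,-21.8,4.9,-9.1,23.9,40.7]

```text
clock: 2.9
eef_pos: [468.4, -348.7, 281.7]
tool_rot: [3.14, -0.439, 1.202]
force: [0.8, 0.8, -0.6]
width: 36.3
```

Run:
```python
from h import *
s=ctrl.read_state();print(s['eef_pos'],s['width'],s['qpos'].round(2))
print(inc(*tgt(467,-350,60,68.7,25)),inc(*tgt(467,-350,15,68.7,25)))
w=eyes.get_image('wrist');cv2.imwrite('pics/w1.png',w[:,:,::-1])
```

```text
[ 468.41190624 -348.70353927  281.6523426 ] 36.257173567963086 [ 0.53  0.63  0.55  1.48 -0.66  1.45  0.86]
[-9.57 -0.12 19.99  0.04 -0.13  0.14] [-11.48  -0.13  24.07   0.04  -0.13   0.14]
```

View pics/w1.png

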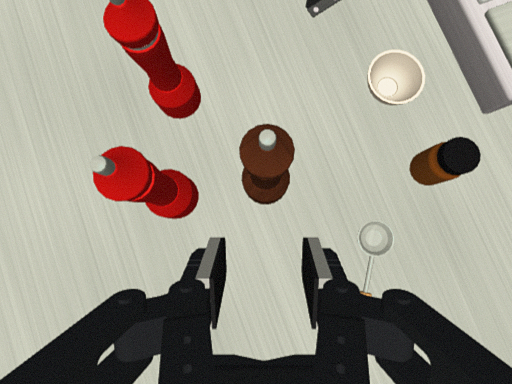

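The wrist view shows the mill's foot at (266,182), on the fingers' centre line (x≈264). The spoon bowl at (375,238) and the red mills are well aside. I'll descend and check the foot position with the wrist calibration.

Run:
```python
from h import *
s=ctrl.read_state();c=cam('wrist',s)
print(pt(c,266,184,30)); print('TCP px',px(c,s['eef_pos']))
```

```text
[ 494.00054337 -293.72809736]
TCP px (np.float64(263.07649867597814), np.float64(226.1150850846257))
```

>>> move_arm:
  increments:
    - [-2,0,4,0,0,0]
    - [-4,0,8,0,0,0]
    - [-6,0,12,0,0,0]
    - [-8,0,16,0,0,0]
    - [-9.6,-0.1,20,0,0,0]
    - [-10.6,-0.1,22,0,0,0]
    - [-11.1,-0.1,23.2,0,0,0]
    - [-11.5,-0.1,24.1,0,0,0]
    - [-11.5,-0.1,24.1,0,0,0]

```text
clock: 3.85
eef_pos: [466.1, -352.6, 14.1]
tool_rot: [3.14, -0.437, 1.199]
force: [0.0, 0.2, 0.3]
width: 36.2
```

Run:
```python
from h import *
s=ctrl.read_state();print(s['eef_pos'],s['force'])
for d in(70-36,0):pass
h=68.7
for p in((480,-318),(583,-52.5)): print(inc(*tgt(*p,15,h,25)))
```

```text
[ 466.05177766 -352.59979845   14.12163728] [0.01708205 0.18885594 0.28490668]
[ 3.42  0.04  1.5   0.08 -0.05 -0.02]
[ 2.922e+01 -3.000e-02  1.356e+01  8.000e-02 -5.000e-02 -2.000e-02]
```

>>> move_arm:
  increments:
    - [0.9,0,0.42,0,0,0]
    - [1.6,0,0.74,0,0,0]
    - [2.0,0,0.93,0,0,0]
    - [2.3,0,1.07,0,0,0]
    - [2.6,0,1.21,0,0,0]
    - [2.9,0,1.35,0,0,0]
    - [3.2,0,1.49,0,0,0]
    - [3.5,0,1.62,0,0,0]
    - [3.9,0,1.81,0,0,0]
    - [4.4,0,2.04,0,0,0]
    - [5.0,0,2.32,0,0,0]
    - [5.6,0,2.6,0,0,0]
    - [6.2,0,2.88,0,0,0]
    - [6.8,0,3.16,0,0,0]
    - [7.3,0,3.39,0,0,0]
    - [7.7,0,3.57,0,0,0]
    - [8,0,3.71,0,0,0]
    - [8,0,3.71,0,0,0]

```text
clock: 5.65
eef_pos: [498.0, -270.2, 14.4]
tool_rot: [3.141, -0.438, 1.198]
force: [-0.6, -1.1, 0.2]
width: 36.5
```

Run:
```python
from h import *
s=ctrl.read_state();print(s['eef_pos'],s['force'])
print(inc(*tgt(583,-52.5,15,68.7,25)))
w=eyes.get_image('wrist');t=eyes.get_image('top')
cv2.imwrite('pics/w2.png',np.hstack([w,cv2.resize(t[60:300,100:400],(300*384//240,384))])[:,:,::-1][:, :800] if 0 else cv2.resize(np.hstack([w,t])[:,:,::-1],(800,300)))
```

```text
[ 498.01862969 -270.24115717   14.39144206] [-0.63462334 -1.06710022  0.22772606]
[ 2.12e+01 -1.00e-02  9.85e+00  7.00e-02 -7.00e-02 -3.00e-02]
```

View pics/w2.png

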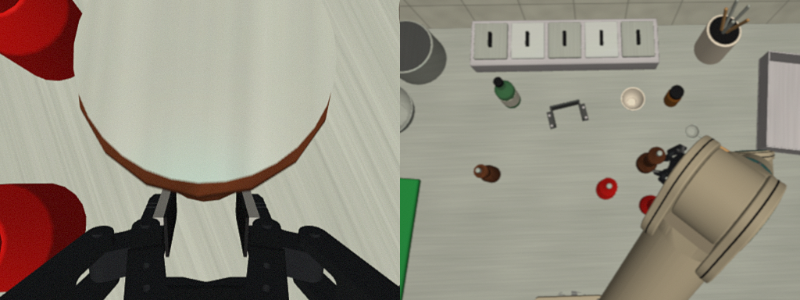

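The mill sits centred between the fingertips, still upright, and is sliding with about 1 N. I'll continue.

>>> move_arm:
  increments:
    - [0.4,0,0.19,0,0,0]
    - [1,0,0.46,0,0,0]
    - [1.7,0,0.79,0,0,0]
    - [2.5,0,1.16,0,0,0]
    - [3.3,0,1.53,0,0,0]
    - [4.1,0,1.9,0,0,0]
    - [4.9,0,2.28,0,0,0]
    - [5.7,0,2.65,0,0,0]
    - [6.5,0,3.02,0,0,0]
    - [7.3,0,3.39,0,0,0]
    - [8.1,0,3.76,0,0,0]
    - [8.9,0,4.13,0,0,0]
    - [9.7,0,4.51,0,0,0]
    - [10.5,0,4.88,0,0,0]
    - [11.2,0,5.2,0,0,0]
    - [11.8,0,5.48,0,0,0]
    - [12.3,0,5.71,0,0,0]
    - [12.7,0,5.9,0,0,0]
    - [13,0,6.04,0,0,0]
    - [13,0,6.04,0,0,0]

```text
clock: 7.75
eef_pos: [550.3, -136.9, 14.7]
tool_rot: [3.14, -0.437, 1.198]
force: [0.0, -0.1, -0.6]
width: 36.5
```

Run:
```python
from h import *
s=ctrl.read_state();print(s['eef_pos'],s['force'])
print(inc(*tgt(583,-52.5,15,68.7,25)))
t=eyes.get_image('top');cv2.imwrite('pics/t3.png',t[:,:,::-1]);q=eyes.get_image('scene');cv2.imwrite('pics/s3.png',q[:,:,::-1])
cv2.imwrite('pics/c3.png',np.hstack([cv2.resize(t[110:260,170:350],(400,333)),cv2.resize(q[90:270,170:350],(333,333))])[:,:,::-1])
```

```text
[ 550.33726534 -136.91430994   14.73342756] [ 0.04850086 -0.07117088 -0.57111302]
[ 8.21 -0.03  3.81  0.08 -0.07 -0.03]
```

View pics/c3.png

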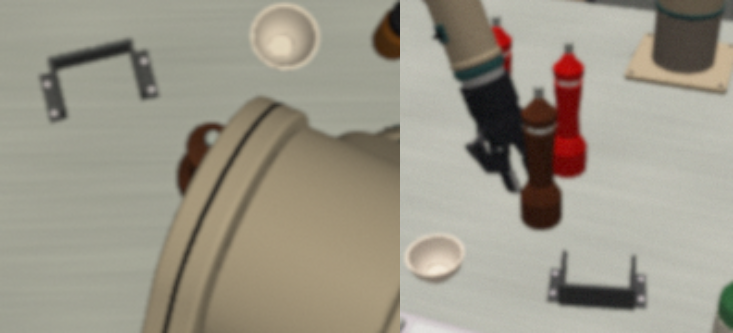

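The mill is upright and tracking well, with its foot at scene (246,201). I'll finish leg 1, then back off and rise.

>>> move_arm:
  increments:
    - [0.3,0,0.14,0,0,0]
    - [0.8,0,0.37,0,0,0]
    - [1.5,0,0.7,0,0,0]
    - [2.3,0,1.07,0,0,0]
    - [3.1,0,1.44,0,0,0]
    - [3.9,0,1.81,0,0,0]
    - [4.7,0,2.18,0,0,0]
    - [5.5,0,2.55,0,0,0]
    - [6.2,0,2.88,0,0,0]
    - [6.9,0,3.2,0,0,0]
    - [7.4,0,3.43,0,0,0]
    - [7.8,0,3.62,0,0,0]
    - [8,0,3.71,0,0,0]
    - [8.2,0,3.81,0,0,0]
    - [8.2,0,3.81,0,0,0]

```text
clock: 9.35
eef_pos: [583.2, -53.2, 14.9]
tool_rot: [3.14, -0.437, 1.198]
force: [-1.0, -1.6, 0.4]
width: 36.6
```

Run:
```python
from h import *
s=ctrl.read_state();print(s['eef_pos'],s['force'])
h=np.radians(68.7);f=np.array([np.cos(h),np.sin(h)]);p=s['eef_pos'][:2]
for d,z in((-50,15),(-70,300)): print(inc(*tgt(*(p+d*f),z,68.7,25)))
t=eyes.get_image('top');q=eyes.get_image('scene');cv2.imwrite('pics/s4.png',q[:,:,::-1])
cv2.imwrite('pics/t4.png',t[:,:,::-1])
```

```text
[583.19664115 -53.22258128  14.86682727] [-0.97610558 -1.64483722  0.36781897]
[-4.52  0.01 -2.13  0.1  -0.04 -0.06]
[  5.72   0.04 -28.8    0.1   -0.04  -0.06]
```

>>> move_arm:
  increments:
    - [-0.9,0,-0.43,0,0,0]
    - [-2.7,0,-1.28,0,0,0]
    - [-4.5,0,-2.1,0,0,0]
    - [-6.3,0,-2.95,0,0,0]
    - [-6.3,0,-2.95,0,0,0]
    - [-4.6,0,-6.6,0,0,0]
    - [-2.5,0,-11.1,0,0,0]
    - [-0.4,0,-15.6,0,0,0]
    - [1.7,0,-20.1,0,0,0]
    - [3.8,0,-24.7,0,0,0]
    - [5.7,0,-28.8,0,0,0]
    - [5.7,0,-28.8,0,0,0]

```text
clock: 10.65
eef_pos: [560.2, -119.6, 306.6]
tool_rot: [3.127, -0.438, 1.205]
force: [0.9, 0.0, -0.8]
width: 36.3
```

Run:
```python
from h import *
s=ctrl.read_state();print(s['eef_pos'],s['qpos'].round(2))
c=cam('wrist',s);w=eyes.get_image('wrist');q=eyes.get_image('scene')
cv2.imwrite('pics/w5.png',cv2.resize(np.hstack([w,q[100:292,150:406].repeat(2,0).repeat(2,1)])[:,:,::-1],(800,300)))
for P in((596,-19,0),(666,-3,0)): print(px(c,P))
# candidate: above standoff behind mill along bay x
h=12.9
print(inc(*tgt(490,-45,320,h,20)), inc(*tgt(530,-160,320,40,22)))
```

```text
[ 560.22431591 -119.58766033  306.63442095] [ 0.16  0.46  0.44  1.67 -0.67  1.22  0.49]
(np.float64(258.62498130087414), np.float64(159.4337693263424))
(np.float64(296.98710716589346), np.float64(133.99005940596345))
[  4.76  -8.93   0.09 -21.24  -4.75  51.6 ] [ -3.64  -1.02  -3.81 -11.3   -3.05  26.37]
```

View pics/w5.png

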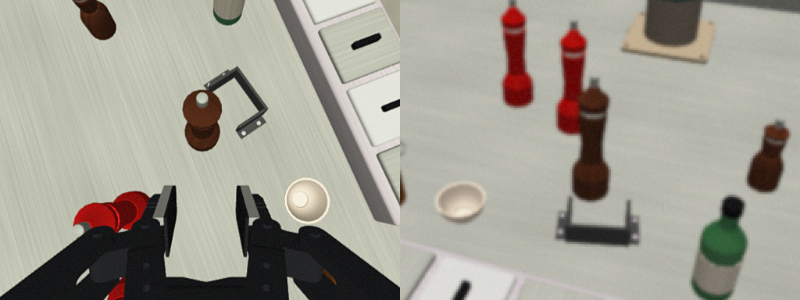

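Run:
```python
from h import *
s=ctrl.read_state();c=cam('wrist',s);cs=cam('scene');ct=cam('top')
print('wrist',pt(c,260,175,30),'scene',pt(cs,272.2,215.2,22))
t=eyes.get_image('top');cv2.imwrite('pics/t5.png',t[:,:,::-1])
hsv=cv2.cvtColor(t,cv2.COLOR_RGB2HSV)
m=((hsv[...,0]<12)&(hsv[...,1]>100)&(hsv[...,2]<130)).astype(np.uint8)
n,l,st,ce=cv2.connectedComponentsWithStats(m)
for i in range(1,n):
  if st[i,4]>60: print(st[i],ce[i],'asfoot',pt(ct,*ce[i],45))
# orange side: project predicted foot bbox for (596,-19)
print(px(ct,(596,-19,30)))
b=np.array([np.cos(.225),np.sin(.225)])
print('bay wrist bolts', [pt(c,*(np.array(p)/.78125),3).round() for p in((243,133),(264,119))])
```

```text
wrist [581.4717952  -45.48340194] scene [587.90077145 -36.83262509]
[215 152  25  38 614] [227.36319218 172.0276873 ] asfoot [595.54237544 -37.82111056]
[ 95 211  33  22 436] [112.37844037 221.64220183] asfoot [478.63560395 242.92319665]
(np.float64(220.15626027501114), np.float64(173.28925040579048))
bay wrist bolts [array([657., -62.]), array([705., -51.])]
```

Run:
```python
from h import *
cs=cam('scene');ct=cam('top')
cv2.imwrite('pics/s5.png',eyes.get_image('scene')[:,:,::-1])
for f in('s3','s4','s5','scene0'):
  t=cv2.imread(f'pics/{f}.png');hsv=cv2.cvtColor(t,cv2.COLOR_BGR2HSV)
  m=(((hsv[...,0]<14)|(hsv[...,0]>174))&(hsv[...,1]>90)&(hsv[...,2]<110)).astype(np.uint8)
  n,l,st,ce=cv2.connectedComponentsWithStats(m)
  for i in range(1,n):
    if st[i,4]>300:
      x,y,w,h,a=st[i]; ys,xs=np.where(l==i)
      b=y+h; k=(ys>b-14)&(ys<b-6); u=(xs[k].min()+xs[k].max())/2
      print(f,st[i],'foot u',u,'w',xs[k].max()-xs[k].min()+1)
      # near-bottom point: bottom edge ray on counter, then 32mm away from camera
      p=pt(cs,u,b-.5,0); d=p-cs[1][:2,3]; print('  centre',(p-32*d/-np.linalg.norm(d)).round(1))
for p in((492.5,-285.5),(587,-37),(596,-19)):
  cyl=[px(cs,(p[0]+32*np.cos(a),p[1]+32*np.sin(a),0)) for a in np.arange(0,6.28,.1)]
  print(p,np.min(cyl,0),np.max(cyl,0))
```

```text
s3 [ 235  138   35   75 1457] foot u 245.5 w 20
  centre [ 546.9 -127.5]
s3 [373 189  22  33 477] foot u 383.0 w 21
  centre [464.2 252.9]
s4 [ 254  138   29   90 1285] foot u 271.0 w 21
  centre [581.  -40.6]
s4 [373 190  22  32 473] foot u 383.0 w 21
  centre [464.2 252.9]
s5 [ 251  138   32   90 1463] foot u 271.5 w 22
  centre [580.6 -39.3]
s5 [373 189  22  33 481] foot u 383.0 w 21
  centre [464.2 252.9]
s5 [131 207  22  26 302] foot u 142.5 w 20
  centre [ 710.8 -368.7]
scene0 [191 139  20  50 651] foot u 201.0 w 19
  centre [ 488.5 -295.9]
scene0 [373 189  22  33 475] foot u 383.0 w 21
  centre [464.2 252.9]
(492.5, -285.5) [192.30053356 177.46545911] [213.17451294 190.06451061]
(587, -37) [260.17306549 213.0511565 ] [283.82227948 229.33794711]
(596, -19) [265.57988695 216.50883227] [289.52709    233.18011876]
```

Run:
```python
from h import *
print(inc(*tgt(557.5,-119.5,15,68.7,25)),inc(*tgt(595,-22,15,68.7,25)))
```

```text
[-12.14   0.22  25.63  -0.07  -0.06  -0.08] [-2.68  0.16 30.06 -0.07 -0.06 -0.08]
```

>>> move_arm:
  increments:
    - [-2.1,0.04,4.5,0,0,0]
    - [-4.2,0.08,9,0,0,0]
    - [-6.3,0.12,13.5,0,0,0]
    - [-8.4,0.16,18,0,0,0]
    - [-10.4,0.2,22,0,0,0]
    - [-11.6,0.2,24.4,0,0,0]
    - [-12.1,0.2,25.6,0,0,0]
    - [-12.1,0.2,25.6,0,0,0]
    - [-10.5,0.2,26.37,0,0,0]
    - [-9,0.2,27.1,0,0,0]
    - [-8,0.2,27.57,0,0,0]
    - [-7.4,0.2,27.85,0,0,0]
    - [-7,0.2,28.03,0,0,0]
    - [-6.6,0.2,28.22,0,0,0]
    - [-6.2,0.2,28.41,0,0,0]
    - [-5.8,0.2,28.6,0,0,0]
    - [-5.4,0.2,28.79,0,0,0]
    - [-5,0.2,28.97,0,0,0]
    - [-4.6,0.2,29.16,0,0,0]
    - [-4.6,0.2,29.16,0,0,0]
  grip: -0.53

```text
clock: 12.85
eef_pos: [589.5, -42.4, 16.3]
tool_rot: [3.14, -0.438, 1.199]
force: [0.6, -0.6, 0.1]
width: 20.0
```

>>> move_arm:
  increments:
    - [0.3,0,0.14,0,0,0]
    - [0.7,0,0.33,0,0,0]
    - [1.1,0,0.52,0,0,0]
    - [1.5,0,0.7,0,0,0]
    - [1.8,0,0.84,0,0,0]
    - [1.9,0,0.89,0,0,0]
    - [1.9,0,0.89,0,0,0]

```text
clock: 13.55
eef_pos: [596.9, -23.2, 16.3]
tool_rot: [3.141, -0.437, 1.198]
force: [-0.3, -0.4, -0.5]
width: 19.9
```

```bash
cat >> h.py <<'E'
def foot(f):
  cs=cam('scene'); t=eyes.get_image('scene')[:,:,::-1]; cv2.imwrite(f'pics/{f}.png',t);hsv=cv2.cvtColor(t,cv2.COLOR_BGR2HSV)
  m=(((hsv[...,0]<14)|(hsv[...,0]>174))&(hsv[...,1]>90)&(hsv[...,2]<110)).astype(np.uint8)
  m[:,350:]=0
  n,l,st,ce=cv2.connectedComponentsWithStats(m); i=1+st[1:,4].argmax(); x,y,w,h,a=st[i]
  ys,xs=np.where(l==i); b=y+h; k=(ys>b-16)&(ys<b-6); u=(xs[k].min()+xs[k].max()+1)/2
  # foot's front edge on the counter, then 32 mm beyond, seen from the camera
  p=pt(cs,u,b+.5,0); d=p-cs[1][:2,3]; return (p+32*d/np.linalg.norm(d)).round(1),st[i]
E
python3 - <<'E'
from h import *
s=ctrl.read_state();print(s['eef_pos'],s['force'],s['width'])
p,b=foot('s6');print(p,b); r=p-[666,-3];print('bay',r@[.975,.223],r@[-.223,.975])
t=eyes.get_image('top');cv2.imwrite('pics/t6.png',t[:,:,::-1])
q=cv2.imread('pics/s6.png')
cv2.imwrite('pics/c6.png',np.hstack([cv2.resize(t[110:230,170:290],(360,360))[:,:,::-1],cv2.resize(q[120:270,220:350],(360,415))[:360]]))
E
```

```text
[596.91344921 -23.16005683  16.25912206] [-0.25145308 -0.4349457  -0.45107263] 19.868602138133646
[599.3  -1.4] [ 272  162   24   73 1150]
bay -64.67570000000003 16.43410000000001
```

View pics/c6.png

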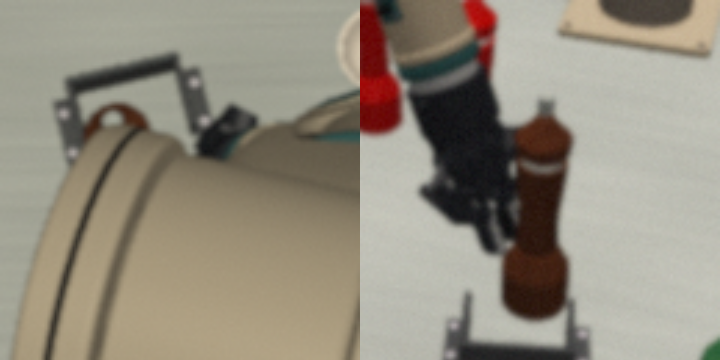

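The scene crop shows the mill upright in front of the bay mouth, with its foot at crop (535,285). I'll retreat, rise, and measure again with the hand clear.

>>> move_arm:
  increments:
    - [-0.9,0,-0.42,0,0,0]
    - [-2.7,0,-1.26,0,0,0]
    - [-4.5,0,-2.1,0,0,0]
    - [-6.8,0,-3.17,0,0,0]
    - [-6.8,0,-3.17,0,0,0]
    - [-4.9,0,-7.2,0,0,0]
    - [-2.8,0,-11.7,0,0,0]
    - [-0.7,0,-16.2,0,0,0]
    - [1.4,0,-20.7,0,0,0]
    - [3.5,0,-25.2,0,0,0]
    - [5.2,0,-29,0,0,0]
    - [5.2,0,-29,0,0,0]

```text
clock: 14.85
eef_pos: [571.8, -95.2, 307.3]
tool_rot: [3.128, -0.438, 1.204]
force: [0.9, -0.0, 0.1]
width: 19.7
```

Run:
```python
from h import *
s=ctrl.read_state();print(s['eef_pos'])
p,b=foot('s7');print(p,b); r=p-[666,-3];print('bay',r@[.975,.223],r@[-.223,.975])
ct=cam('top');t=eyes.get_image('top');cv2.imwrite('pics/t7.png',t[:,:,::-1])
hsv=cv2.cvtColor(t,cv2.COLOR_RGB2HSV);m=((hsv[...,0]<12)&(hsv[...,1]>100)&(hsv[...,2]<130)).astype(np.uint8)
n,l,st,ce=cv2.connectedComponentsWithStats(m)
for i in range(1,n):
  if st[i,4]>60: print(st[i])
for p in((599,-1),(596,-6)):
  c=[px(ct,(p[0]+32*np.cos(a),p[1]+32*np.sin(a),z)) for a in np.arange(0,6.28,.1) for z in(0,45)]; print(p,np.min(c,0),np.max(c,0))
print(inc(*tgt(517,3,300,-3,30)),s['qpos'].round(2))
```

```text
[571.77602177 -95.22328686 307.31413539]
[599.3  -1.4] [272 180  23  55 853]
bay -64.67570000000003 16.43410000000001
[198 145  29  39 643]
[ 95 211  33  22 428]
(599, -1) [199.63865921 158.47780285] [226.24671097 186.88263087]
(596, -6) [201.66137844 159.60306689] [228.19158311 187.98198904]
[  6.39  -8.37   3.16 -33.     4.18  63.62] [ 0.14  0.45  0.39  1.67 -0.66  1.19  0.43]
```

Run:
```python
from h import *
print(inc(*tgt(516.5,8,300,-6,30)),inc(*tgt(550,-60,320,30,28)))
```

```text
[  6.79  -8.6    3.35 -34.39   4.12  66.28] [  3.    -3.    -0.61 -17.13   2.78  34.65]
```

>>> move_arm:
  increments:
    - [3,-3,-0.6,-17.1,2.8,34.6]
    - [3,-3,-0.6,-17.1,2.8,34.6]
    - [3,-3,-0.6,-17.1,2.8,34.6]
    - [3,-3,-0.6,-17.1,2.8,34.6]
    - [3,-3,-0.6,-17.1,2.8,34.6]
    - [6.8,-8.6,3.35,-34.4,4.1,66.3]
    - [6.8,-8.6,3.35,-34.4,4.1,66.3]
    - [6.8,-8.6,3.35,-34.4,4.1,66.3]
    - [6.8,-8.6,3.35,-34.4,4.1,66.3]
    - [6.8,-8.6,3.35,-34.4,4.1,66.3]
    - [6.8,-8.6,3.35,-34.4,4.1,66.3]
    - [6.8,-8.6,3.35,-34.4,4.1,66.3]

```text
clock: 16.15
eef_pos: [514.4, 7.1, 296.8]
tool_rot: [3.136, -0.512, -0.084]
force: [0.6, -1.2, 0.1]
width: 20.0
```

Run:
```python
from h import *
s=ctrl.read_state();print(s['eef_pos'],s['qpos'].round(2))
print(inc(*tgt(516.5,8,15,-6,30)),inc(*tgt(575,2,15,-6,30)),inc(*tgt(644,-5.4,15,-6,30)))
w=eyes.get_image('wrist');cv2.imwrite('pics/w8.png',w[:,:,::-1])
c=cam('wrist',s);print(px(c,(601,-1,30)),px(c,(666,-3,0)))
```

```text
[514.44554905   7.09263534 296.79698634] [-0.96  0.12  0.9   2.25 -0.03  0.31 -1.72]
[-13.64  -0.23  24.66  -0.3    0.64   1.05] [-8.52 -0.14 27.54 -0.3   0.64  1.05] [-2.47  0.   30.94 -0.3   0.64  1.05]
(np.float64(263.19581101820904), np.float64(181.9955169155102)) (np.float64(260.76604872541685), np.float64(145.2920869628295))
```

View pics/w8.png

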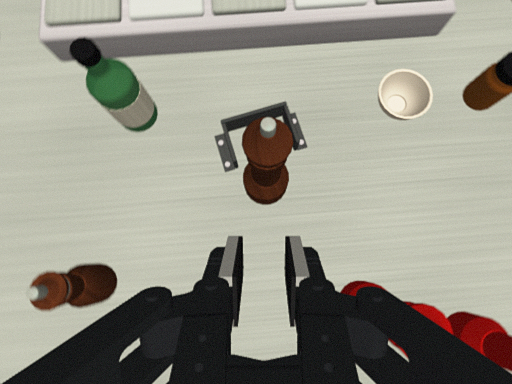

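The wrist view confirms the geometry. The bay-bolt midpoint is at (260,145), against a projected home of (261,145). The mill foot is at (266,182), against a predicted (263,182). I'll descend behind it.

>>> move_arm:
  increments:
    - [-2.2,0,4,0,0.3,0.5]
    - [-4.4,0,8,0,0.6,1]
    - [-6.6,0,12,-0.3,0.6,1]
    - [-8.8,0,16,-0.3,0.6,1]
    - [-11,-0.1,20,-0.3,0.6,1]
    - [-12.2,-0.2,22,-0.3,0.6,1]
    - [-13,-0.2,23.5,-0.3,0.6,1]
    - [-13.6,-0.2,24.6,-0.3,0.6,1]
    - [-13.6,-0.2,24.6,-0.3,0.6,1]

```text
clock: 17.1
eef_pos: [547.6, 24.9, 195.7]
tool_rot: [3.126, -0.451, -0.101]
force: [-0.3, -0.6, -1.5]
width: 20.3
```

Run:
```python
from h import *
s=ctrl.read_state();print(s['eef_pos'],s['tool_rot'],s['qpos'].round(2),s['force'])
for x in(575,644): print(inc(*tgt(x,8-(x-516.5)*.105,15,-6,30)))
```

```text
[547.62904931  24.94646205 195.65345157] [ 3.12649112 -0.45118159 -0.10136237] [-0.78  0.43  0.8   2.27 -1.1   0.23 -0.73] [-0.31168233 -0.59555622 -1.46677127]
[-5.22  1.75 17.58  0.77  4.15  0.2 ]
[ 1.03  1.73 20.6   0.77  4.15  0.2 ]
```

The wrist joint hits its limit with the hand leaning back this close to the base. I'll fit the arm's kinematics from the recorded states to find a usable tilt.

```bash
cat > kin.py <<'E'
import numpy as np, itertools
from scipy.spatial.transform import Rotation as R
from scipy.optimize import least_squares
D=[([-1.22978704,.6292634,.03846783,1.51825146,-.02701275,.99631369,-.01999027],[256.93,596.40,197.38],[-3.13987544,0,2.73476788]),
([-.76861473,.35856569,.3354336,1.63429183,-.12674041,1.17152407,-.05250275],[479.13,251.66,329.54],[-3.14,-.001,1.922]),
([.53,.63,.55,1.48,-.66,1.45,.86],[468.4,-348.7,281.65],[3.14,-.439,1.202]),
([.16,.46,.44,1.67,-.67,1.22,.49],[560.2,-119.6,306.6],[3.127,-.438,1.205]),
([.14,.45,.39,1.67,-.66,1.19,.43],[571.8,-95.2,307.3],[3.128,-.438,1.204]),
([-.96,.12,.9,2.25,-.03,.31,-1.72],[514.4,7.1,296.8],[3.136,-.512,-.084]),
([-.78,.43,.80,2.27,-1.1,.23,-.73],[547.63,24.95,195.65],[3.1265,-.4512,-.1014])]
def fk(q,p,s):
    h,L1,a1,L2,a2,L3,a3,o1,o7=p
    T=R.identity();x=np.array([0,0,h])
    T=T*R.from_euler('z',s[0]*q[0]+o1)*R.from_euler('y',q[1]);x=x+T.apply([a1,0,L1])
    T=T*R.from_euler('z',s[1]*q[2])*R.from_euler('y',q[3]);x=x+T.apply([a2,0,L2])
    T=T*R.from_euler('z',s[2]*q[4])*R.from_euler('y',q[5]);x=x+T.apply([a3,0,L3])
    return x,T*R.from_euler('z',s[3]*q[6]+o7)
def res(p,s):
    o=[]
    for q,x,e in D:
        X,T=fk(q,p,s);o+=list((X-x)/10)+list(20*(R.from_euler('xyz',e).inv()*T).as_rotvec())
    return np.array(o)
def fit():
    best=None
    for s in itertools.product((1,-1),repeat=4):
        for o1 in(0,):
          for o7 in(0,1.57,3.14,-1.57):
            r=least_squares(res,[340,430,0,430,0,250,0,o1,o7],args=(s,))
            if best is None or r.cost<best[0]: best=(r.cost,r.x,s)
    return best
E
python3 - <<'E'
from kin import *
c,p,s=fit();print(c,p.round(2),s);print(np.abs(res(p,s)).reshape(-1,6).max(0).round(2))
np.save('p.npy',np.r_[p,s])
from h import tgt
lo=np.array([-3.06,-.37,-1.25,.18,-1.1,.23,-2.94])+.04;hi=np.array([3.06,2.12,1.32,2.47,4.24,1.98,2.94])-.04
q0=np.array(D[-1][0])
for tilt in(10,15,20,25,30):
  for x in(525,550,575,610,645):
    P,M=tgt(x,0,15,-6,tilt);M=R.from_matrix(M);b=None
    for g in (q0,[0,.6,0,1.9,0,.5,-1.57],[0,.6,.0,1.9,0,.5,1.57],[0,.6,1,1.9,-1,.5,-1],[0,.6,-1,1.9,1,.5,-1],[0,.6,.5,1.9,3.1,.5,1]):
      f=lambda q:(lambda X,T:np.r_[(X-P)/10,20*(M.inv()*T).as_rotvec(),.01*(q-q0)])(*fk(q,p,s))
      r=least_squares(f,np.clip(g,lo+.01,hi-.01),bounds=(lo,hi))
      if b is None or r.cost<b.cost:b=r
    print(tilt,x,round(b.cost,3),b.x.round(2))
E
```

```text
0.9628003378009818 [ 3.3883e+02  5.4635e+02 -2.8400e+00  3.7933e+02 -1.1750e+01  3.8451e+02
 -3.5900e+00 -4.0000e-02  1.5300e+00] (-1, -1, -1, -1)
[0.47 0.32 0.4  0.4  0.05 0.12]
10 525 0.022 [ 0.19  0.73 -0.35  2.18  1.21  0.27 -2.9 ]
10 550 0.001 [ 0.17  0.74 -0.33  2.12  1.09  0.27 -2.78]
10 575 0.0 [-0.37  0.79  0.46  2.05 -1.06  0.35 -0.72]
10 610 0.0 [-0.43  0.84  0.58  1.96 -1.06  0.46 -0.76]
10 645 0.0 [-0.47  0.9   0.67  1.86 -1.06  0.57 -0.8 ]
15 525 0.001 [ 0.18  0.73 -0.34  2.27  1.91  0.27  2.67]
15 550 0.001 [ 0.19  0.74 -0.36  2.2   1.72  0.27  2.87]
15 575 0.089 [ 0.18  0.76 -0.35  2.16  1.69  0.27  2.9 ]
15 610 0.015 [ 0.16  0.78 -0.33  2.04  1.23  0.27 -2.9 ]
15 645 0.0 [-0.33  0.82  0.4   1.95 -1.06  0.29 -0.75]
20 525 0.001 [ 0.04  0.72 -0.17  2.35  2.61  0.31  1.94]
20 550 0.001 [ 0.06  0.73 -0.19  2.28  2.46  0.27  2.1 ]
20 575 0.001 [ 0.11  0.75 -0.26  2.22  2.2   0.27  2.38]
20 610 0.001 [ 0.15  0.77 -0.32  2.13  1.92  0.27  2.68]
20 645 0.011 [ 0.15  0.8  -0.33  2.04  1.72  0.27  2.9 ]
25 525 0.001 [-0.13  0.74  0.05  2.43  3.07  0.46  1.44]
25 550 0.001 [ 0.01  0.75 -0.14  2.37  2.77  0.43  1.77]
25 575 0.001 [ 0.02  0.75 -0.14  2.3   2.72  0.37  1.83]
25 610 0.001 [ 0.01  0.76 -0.13  2.21  2.64  0.3   1.92]
25 645 0.001 [ 0.06  0.79 -0.2   2.12  2.36  0.27  2.23]
30 525 1.146 [-0.18  0.75  0.11  2.43  3.1   0.49  1.39]
30 550 0.04 [-0.17  0.78  0.09  2.43  3.1   0.57  1.39]
30 575 0.001 [-0.05  0.78 -0.07  2.38  2.91  0.55  1.62]
30 610 0.001 [-0.03  0.79 -0.08  2.29  2.86  0.47  1.68]
30 645 0.001 [-0.02  0.8  -0.09  2.19  2.79  0.39  1.76]
```

```bash
cat >> kin.py <<'E'
lo=np.array([-3.06,-.37,-1.25,.18,-1.1,.23,-2.94]);hi=np.array([3.06,2.12,1.32,2.47,4.24,1.98,2.94])
def track(q,way,n=12):
    from h import tgt
    v=np.load('p.npy');p,s=v[:9],v[9:];w0=np.array(way[0],float)
    for w in way[1:]:
        w=np.array(w,float);worst=0
        for k in range(1,n+1):
            P,M=tgt(*(w0+(w-w0)*k/n));M=R.from_matrix(M)
            f=lambda z:(lambda X,T:np.r_[(X-P)/10,20*(M.inv()*T).as_rotvec(),.1*(z-q)])(*fk(z,p,s))
            r=least_squares(f,np.clip(q,lo+.002,hi-.002),bounds=(lo,hi));q=r.x;worst=max(worst,np.abs(r.fun[:6]).max())
        print(w,'err',round(worst,2),q.round(2));w0=w
E
python3 - <<'E'
from kin import *
from h import ctrl
q=ctrl.read_state()['qpos']
for z in(300,):
  track(q,[(547,25,195,-6,26),(547,25,320,-6,0),(560,60,320,-80,0),(560,60,320,-80,25),(555,30,310,-45,25),(550,10,300,-6,25),(548,5,15,-6,25),(579,1,15,-6,25),(646,-6,15,-6,25)])
E
```

```text
[547.  25. 320.  -6.   0.] err 0.0 [-0.78  0.57  1.14  1.63 -0.54  1.29 -1.22]
[560.  60. 320. -80.   0.] err 0.0 [-0.87  0.69  1.32  1.59 -0.68  1.4  -2.45]
[560.  60. 320. -80.  25.] err 0.0 [-1.14  0.76  1.32  1.62 -0.34  1.18 -2.81]
[555.  30. 310. -45.  25.] err 0.0 [-1.18  0.49  1.2   1.92 -0.2   0.73 -2.32]
[550.  10. 300.  -6.  25.] err 0.0 [-0.78  0.22  0.79  2.1  -0.25  0.47 -1.5 ]
[548.   5.  15.  -6.  25.] err 4.46 [-0.39  0.74  0.42  2.13 -1.1   0.23 -0.72]
[579.   1.  15.  -6.  25.] err 4.42 [-0.37  0.76  0.4   2.08 -1.1   0.23 -0.71]
[646.  -6.  15.  -6.  25.] err 3.85 [-0.32  0.81  0.38  1.97 -1.1   0.23 -0.71]
```

Run:
```python
from kin import *
from h import ctrl
q=ctrl.read_state()['qpos']
for hd in(-50,-70,-90):
  print(hd);track(q,[(547,25,195,-6,26),(530,25,300,-6,10),(530,40,300,hd,5),(530,40,300,hd,25),(545,25,60,hd,25),(548,10,20,-45,25),(548,5,15,-25,25),(548,5,15,-6,25),(579,1,15,-6,25),(646,-6,15,-6,25)])
```

```text
-50
[530.  25. 300.  -6.  10.] err 0.0 [-0.95  0.47  1.22  1.88 -0.57  0.98 -1.18]
[530.  40. 300. -50.   5.] err 0.0 [-0.97  0.62  1.32  1.76 -0.6   1.19 -1.94]
[530.  40. 300. -50.  25.] err 0.0 [-1.28  0.56  1.32  1.95 -0.29  0.77 -2.34]
[545.  25.  60. -50.  25.] err 0.0 [-0.91  0.85  0.83  2.17 -0.96  0.23 -1.85]
[548.  10.  20. -45.  25.] err 1.17 [-0.84  0.91  0.78  2.14 -1.1   0.23 -1.63]
[548.   5.  15. -25.  25.] err 2.8 [-0.67  0.83  0.65  2.13 -1.1   0.23 -1.2 ]
[548.   5.  15.  -6.  25.] err 4.46 [-0.39  0.74  0.42  2.13 -1.1   0.23 -0.72]
[579.   1.  15.  -6.  25.] err 4.42 [-0.37  0.76  0.4   2.08 -1.1   0.23 -0.71]
[646.  -6.  15.  -6.  25.] err 3.85 [-0.32  0.81  0.38  1.97 -1.1   0.23 -0.71]
-70
[530.  25. 300.  -6.  10.] err 0.0 [-0.95  0.47  1.22  1.88 -0.57  0.98 -1.18]
[530.  40. 300. -70.   5.] err 0.0 [-0.96  0.64  1.32  1.73 -0.59  1.23 -2.3 ]
[530.  40. 300. -70.  25.] err 0.0 [-1.22  0.67  1.32  1.81 -0.3   0.97 -2.66]
[545.  25.  60. -70.  25.] err 0.0 [-0.96  0.93  0.92  2.02 -0.6   0.47 -2.55]
[548.  10.  20. -45.  25.] err 1.17 [-0.84  0.91  0.78  2.14 
[... 356 characters left out ...]
.  -6.  10.] err 0.0 [-0.95  0.47  1.22  1.88 -0.57  0.98 -1.18]
[530.  40. 300. -90.   5.] err 0.0 [-0.94  0.67  1.32  1.7  -0.59  1.27 -2.65]
[530.  40. 300. -90.  25.] err 0.0 [-1.12  0.77  1.32  1.67 -0.34  1.19 -2.94]
[545.  25.  60. -90.  25.] err 0.0 [-0.96  1.04  1.03  1.86 -0.61  0.76 -2.86]
[548.  10.  20. -45.  25.] err 1.17 [-0.84  0.91  0.78  2.14 -1.1   0.23 -1.63]
[548.   5.  15. -25.  25.] err 2.8 [-0.67  0.83  0.65  2.13 -1.1   0.23 -1.2 ]
[548.   5.  15.  -6.  25.] err 4.46 [-0.39  0.74  0.42  2.13 -1.1   0.23 -0.72]
[579.   1.  15.  -6.  25.] err 4.42 [-0.37  0.76  0.4   2.08 -1.1   0.23 -0.71]
[646.  -6.  15.  -6.  25.] err 3.85 [-0.32  0.81  0.38  1.97 -1.1   0.23 -0.71]
```

Run:
```python
from kin import *
from h import ctrl
q=ctrl.read_state()['qpos']
tail=[(545,25,60,-80,25),(548,10,20,-45,25),(548,5,15,-6,25),(646,-6,15,-6,25)]
A=[(547,25,195,-6,26),(530,25,300,-6,5)]
print('a');track(q,A+[(400,400,300,40,0),(400,400,300,-40,25),(530,40,300,-80,25)]+tail)
print('b');track(q,A+[(560,-300,300,-30,0),(560,-300,300,-90,25),(530,40,300,-90,25)]+tail)
print('c');track(q,A+[(530,40,300,-80,-30),(530,40,300,-80,0),(530,40,300,-80,25)]+tail)
print('d');track(q,A+[(450,350,300,110,0),(450,350,300,110,-25),(530,40,300,110,-25),(530,40,300,20,-10),(530,40,300,-80,25)]+tail)
```

```text
a
[530.  25. 300.  -6.   5.] err 0.0 [-0.88  0.52  1.18  1.79 -0.55  1.11 -1.19]
[400. 400. 300.  40.   0.] err 0.0 [-1.42  0.56  0.96  1.61 -0.48  1.22 -1.23]
[400. 400. 300. -40.  25.] err 0.0 [-1.82  0.79  1.32  1.65 -0.37  1.13 -2.77]
[530.  40. 300. -80.  25.] err 0.0 [-1.17  0.72  1.31  1.74 -0.31  1.08 -2.81]
[545.  25.  60. -80.  25.] err 0.0 [-0.97  0.98  0.98  1.94 -0.59  0.61 -2.72]
[548.  10.  20. -45.  25.] err 1.17 [-0.84  0.91  0.78  2.14 -1.1   0.23 -1.63]
[548.   5.  15.  -6.  25.] err 4.46 [-0.39  0.74  0.42  2.13 -1.1   0.23 -0.72]
[646.  -6.  15.  -6.  25.] err 4.33 [-0.32  0.81  0.38  1.97 -1.1   0.23 -0.71]
b
[530.  25. 300.  -6.   5.] err 0.0 [-0.88  0.52  1.18  1.79 -0.55  1.11 -1.19]
[ 560. -300.  300.  -30.    0.] err 0.0 [-0.11  0.74  1.1   1.41 -0.66  1.39 -1.09]
[ 560. -300.  300.  -90.   25.] err 0.0 [-0.5   0.79  1.32  1.64 -0.5   0.99 -2.31]
[530.  40. 300. -90.  25.] err 0.0 [-1.12  0.77  1.32  1.67 -0.34  1.19 -2.94]
[545.  25.  60. -80.  25.] err 0.0 [-0.96  0.98  0.97  1.94 -0.59  0.61 -2.73]
[548.  10.  20. -45.  25.] err 1.17 [-0.84  0.91  0.78  
[... 915 characters left out ...]
0. 110.   0.] err 0.0 [-1.09  0.47  0.6   1.6  -0.28  1.16 -0.08]
[450. 350. 300. 110. -25.] err 0.0 [-1.35  0.65  0.72  1.46  0.    1.31 -0.36]
[530.  40. 300. 110. -25.] err 0.0 [-0.98  0.45  0.8   1.81  0.14  0.94  0.03]
[530.  40. 300.  20. -10.] err 0.0 [-0.74  0.65  1.04  1.54 -0.45  1.41 -0.86]
[530.  40. 300. -80.  25.] err 0.0 [-1.17  0.73  1.32  1.74 -0.31  1.08 -2.8 ]
[545.  25.  60. -80.  25.] err 0.0 [-0.97  0.99  0.99  1.94 -0.6   0.62 -2.71]
[548.  10.  20. -45.  25.] err 1.17 [-0.84  0.91  0.78  2.14 -1.1   0.23 -1.63]
[548.   5.  15.  -6.  25.] err 4.46 [-0.39  0.74  0.42  2.13 -1.1   0.23 -0.72]
[646.  -6.  15.  -6.  25.] err 4.33 [-0.32  0.81  0.38  1.97 -1.1   0.23 -0.71]
```

Run:
```python
from kin import *
from h import ctrl
q=ctrl.read_state()['qpos']
tail=[(545,25,60,100,-25),(548,10,20,135,-25),(548,5,15,174,-25),(646,-6,15,174,-25)]
A=[(547,25,195,-6,26),(530,25,300,-6,5)]
print('e');track(q,A+[(530,40,300,174,0),(530,40,300,100,-25)]+tail)
print('f');track(q,A+[(530,40,300,174,0),(530,40,300,230,0),(530,40,300,100,-25)]+tail)
print('g');track(q,A+[(530,40,300,110,0),(530,40,300,110,-25)]+tail)
print('h');track(q,A+[(530,40,300,170,0),(530,40,300,170,20),(530,40,300,230,20),(530,40,300,170,0),(530,40,300,100,-25)]+tail)
```

```text
e
[530.  25. 300.  -6.   5.] err 0.0 [-0.88  0.52  1.18  1.79 -0.55  1.11 -1.19]
[530.  40. 300. 174.   0.] err 0.0 [-0.37  0.37  0.35  1.7  -0.14  1.09  1.49]
[530.  40. 300. 100. -25.] err 0.0 [-0.97  0.51  0.83  1.74  0.08  1.04 -0.07]
[545.  25.  60. 100. -25.] err 0.0 [-0.8   0.84  0.65  1.94 -0.07  0.52 -0.08]
[548.  10.  20. 135. -25.] err 0.01 [-0.45  0.76  0.19  2.21  1.7   0.25 -1.21]
[548.   5.  15. 174. -25.] err 0.0 [ 0.05  0.75 -0.21  2.37  2.67  0.45 -1.27]
[646.  -6.  15. 174. -25.] err 0.0 [ 0.02  0.78 -0.13  2.11  2.51  0.23 -1.07]
f
[530.  25. 300.  -6.   5.] err 0.0 [-0.88  0.52  1.18  1.79 -0.55  1.11 -1.19]
[530.  40. 300. 174.   0.] err 0.0 [-0.37  0.37  0.35  1.7  -0.14  1.09  1.49]
[530.  40. 300. 230.   0.] err 0.0 [-0.21  0.36  0.13  1.7  -0.05  1.08  2.38]
[530.  40. 300. 100. -25.] err 0.0 [-0.95  0.5   0.8   1.74  0.1   1.04 -0.09]
[545.  25.  60. 100. -25.] err 0.0 [-0.79  0.84  0.63  1.94 -0.04  0.52 -0.1 ]
[548.  10.  20. 135. -25.] err 0.01 [-0.45  0.76  0.19  2.21  1.7   0.25 -1.21]
[548.   5.  15. 174. -25.] err 0.0 [ 0.05  0.75 -0.21  2.37  2.67  
[... 739 characters left out ...]
300. 170.   0.] err 0.0 [-0.38  0.37  0.37  1.7  -0.15  1.09  1.43]
[530.  40. 300. 170.  20.] err 0.0 [-0.25  0.6   0.33  1.37 -0.21  1.55  1.49]
[530.  40. 300. 230.  20.] err 0.0 [-0.34  0.54  0.12  1.46  0.16  1.42  2.17]
[530.  40. 300. 170.   0.] err 0.0 [-0.36  0.37  0.34  1.7  -0.13  1.09  1.42]
[530.  40. 300. 100. -25.] err 0.0 [-0.94  0.5   0.79  1.74  0.11  1.04 -0.1 ]
[545.  25.  60. 100. -25.] err 0.0 [-0.78  0.83  0.63  1.94 -0.04  0.52 -0.11]
[548.  10.  20. 135. -25.] err 0.01 [-0.45  0.76  0.19  2.21  1.7   0.25 -1.21]
[548.   5.  15. 174. -25.] err 0.0 [ 0.05  0.75 -0.21  2.37  2.67  0.45 -1.27]
[646.  -6.  15. 174. -25.] err 0.0 [ 0.02  0.78 -0.13  2.11  2.51  0.23 -1.07]
```

Run:
```python
from kin import *
from h import *
q=ctrl.read_state()['qpos']
A=[(547,25,195,-6,26),(530,30,300,-6,5),(530,40,300,110,0),(520,50,300,100,-25)]
print('i');track(q,A+[(520,50,80,100,-25),(530,40,60,135,-25),(545,10,60,174,-25),(548,5,15,174,-25),(646,-6,15,174,-25)])
print('j');track(q,A+[(520,50,80,100,-25),(530,30,60,120,-25),(545,10,40,150,-25),(548,5,15,174,-25),(646,-6,15,174,-25)])
print(inc(*tgt(530,30,300,-6,5)))
```

```text
i
[530.  30. 300.  -6.   5.] err 0.0 [-0.89  0.52  1.18  1.79 -0.55  1.11 -1.2 ]
[530.  40. 300. 110.   0.] err 0.0 [-0.55  0.41  0.61  1.7  -0.26  1.11  0.5 ]
[520.  50. 300. 100. -25.] err 0.0 [-1.    0.5   0.84  1.75  0.08  1.04 -0.09]
[520.  50.  80. 100. -25.] err 0.0 [-0.88  0.8   0.68  1.97 -0.06  0.56 -0.12]
[530.  40.  60. 135. -25.] err 0.01 [-0.59  0.67  0.28  2.22  1.26  0.23 -0.83]
[545.  10.  60. 174. -25.] err 0.0 [ 0.03  0.64 -0.2   2.36  2.54  0.34 -1.16]
[548.   5.  15. 174. -25.] err 0.0 [ 0.08  0.76 -0.26  2.37  2.61  0.47 -1.21]
[646.  -6.  15. 174. -25.] err 0.0 [ 0.02  0.78 -0.13  2.11  2.51  0.23 -1.07]
j
[530.  30. 300.  -6.   5.] err 0.0 [-0.89  0.52  1.18  1.79 -0.55  1.11 -1.2 ]
[530.  40. 300. 110.   0.] err 0.0 [-0.55  0.41  0.61  1.7  -0.26  1.11  0.5 ]
[520.  50. 300. 100. -25.] err 0.0 [-1.    0.5   0.84  1.75  0.08  1.04 -0.09]
[520.  50.  80. 100. -25.] err 0.0 [-0.88  0.8   0.68  1.97 -0.06  0.56 -0.12]
[530.  30.  60. 120. -25.] err 0.0 [-0.81  0.77  0.61  2.13  0.08  0.25  0.09]
[545.  10.  40. 150. -25.] err 0.01 [-0.26  0.69  0.    2.3   2.1   0.34 -1.28]
[548.   5.  15. 174. -25.] err 0.0 [ 0.07  0.75 -0.23  2.37  2.65  0.46 -1.24]
[646.  -6.  15. 174. -25.] err 0.0 [ 0.02  0.78 -0.13  2.11  2.51  0.23 -1.07]
[  2.93  -0.17 -10.18   0.8  -20.85   0.03]
```

>>> move_arm:
  increments:
    - [0.5,0,-4,0,0,0]
    - [1.5,0,-8,0,-8,0]
    - [2.9,-0.2,-10.2,0.8,-20.8,0]
    - [2.9,-0.2,-10.2,0.8,-20.8,0]
    - [2.9,-0.2,-10.2,0.8,-20.8,0]

```text
clock: 17.6
eef_pos: [531.8, 30.5, 303.8]
tool_rot: [-3.141, -0.091, -0.103]
force: [0.3, 1.1, 0.1]
width: 20.1
```

Run:
```python
from h import *
s=ctrl.read_state();print(s['eef_pos'],s['qpos'].round(2))
print(inc(*tgt(530,40,300,110,0)),inc(*tgt(530,35,300,50,2)))
```

```text
[531.8216263   30.49101529 303.83050535] [-0.89  0.53  1.22  1.8  -0.58  1.11 -1.17]
[  -0.31   -0.93    0.36    5.26   -3.37 -115.82] [ -0.26  -0.43   0.36   3.48  -3.   -55.81]
```

>>> move_arm:
  increments:
    - [-0.3,-0.4,0.4,3.5,-3,-55.8]
    - [-0.3,-0.4,0.4,3.5,-3,-55.8]
    - [-0.3,-0.4,0.4,3.5,-3,-55.8]
    - [-0.3,-0.4,0.4,3.5,-3,-55.8]
    - [-0.3,-0.4,0.4,3.5,-3,-55.8]
    - [-0.3,-0.4,0.4,3.5,-3,-55.8]
    - [-0.3,-0.4,0.4,3.5,-3,-55.8]
    - [-0.3,-0.9,0.4,5.3,-3.4,-115.8]
    - [-0.3,-0.9,0.4,5.3,-3.4,-115.8]
    - [-0.3,-0.9,0.4,5.3,-3.4,-115.8]
    - [-0.3,-0.9,0.4,5.3,-3.4,-115.8]
    - [-0.3,-0.9,0.4,5.3,-3.4,-115.8]
    - [-0.3,-0.9,0.4,5.3,-3.4,-115.8]
    - [-0.3,-0.9,0.4,5.3,-3.4,-115.8]
    - [-0.3,-0.9,0.4,5.3,-3.4,-115.8]
    - [-0.3,-0.9,0.4,5.3,-3.4,-115.8]

```text
clock: 19.2
eef_pos: [527.9, 40.0, 296.8]
tool_rot: [-3.14, -0.002, 1.915]
force: [0.2, -0.9, 1.1]
width: 20.1
```

Run:
```python
from h import *
from kin import track
s=ctrl.read_state();print(s['eef_pos'],s['tool_rot'],s['qpos'].round(2))
print(inc(*tgt(520,50,300,100,-25)),inc(*tgt(520,50,80,100,-25)))
track(s['qpos'],[(530,40,300,110,0),(520,50,300,100,-25),(520,50,80,100,-25),(530,40,60,135,-25),(545,10,60,174,-25)])
```

```text
[527.93804073  40.03380655 296.82882135] [-3.13997695e+00 -1.81984640e-03  1.91478847e+00] [-0.55  0.4   0.61  1.72 -0.25  1.1   0.49]
[  1.21  -0.41  -0.31   2.02 -25.04   9.58] [  1.17  -0.38  21.69   2.02 -25.04   9.58]
[520.  50. 300. 100. -25.] err 0.0 [-0.99  0.5   0.82  1.75  0.09  1.04 -0.1 ]
[520.  50.  80. 100. -25.] err 0.0 [-0.87  0.8   0.67  1.97 -0.05  0.56 -0.13]
[530.  40.  60. 135. -25.] err 0.01 [-0.59  0.67  0.28  2.22  1.26  0.23 -0.83]
[545.  10.  60. 174. -25.] err 0.0 [ 0.03  0.64 -0.2   2.36  2.54  0.34 -1.16]
```

The controller matches my kinematic model closely, so I'll continue along the planned path.

>>> move_arm:
  increments:
    - [1.2,-0.4,-0.3,2,-25,9.6]
    - [1.2,-0.4,-0.3,2,-25,9.6]
    - [1.2,-0.4,-0.3,2,-25,9.6]
    - [1.2,-0.4,-0.3,2,-25,9.6]
    - [1.2,-0.4,4,2,-25,9.6]
    - [1.2,-0.4,8,2,-25,9.6]
    - [1.2,-0.4,12,2,-25,9.6]
    - [1.2,-0.4,16,2,-25,9.6]
    - [1.2,-0.4,20,2,-25,9.6]
    - [1.2,-0.4,21.7,2,-25,9.6]
    - [1.2,-0.4,21.7,2,-25,9.6]

```text
clock: 20.3
eef_pos: [518.2, 48.6, 78.0]
tool_rot: [-3.138, 0.438, 1.747]
force: [-0.4, -0.2, 0.3]
width: 20.7
```

Run:
```python
from h import *
s=ctrl.read_state();print(s['eef_pos'],s['tool_rot'],s['qpos'].round(2))
for w in((523,47,74,112,-25),(527,43,67,123,-25),(530,40,60,135,-25),(535,30,60,148,-25),(540,20,60,161,-25),(545,10,60,174,-25)): print(inc(*tgt(*w)))
```

```text
[518.17123138  48.61930162  77.96145047] [-3.13751358  0.437941    1.74729723] [-0.86  0.8   0.65  1.98 -0.04  0.56 -0.14]
[ -0.05   0.45   0.46  -5.27   0.07 -10.77]
[ -0.18   0.78   1.29  -9.92   0.05 -20.74]
[-1.900e-01  1.020e+00  2.070e+00 -1.500e+01  2.000e-02 -3.161e+01]
[ -1.17   1.34   2.52 -20.5   -0.   -43.39]
[-2.140e+00  1.660e+00  2.980e+00 -2.599e+01 -3.000e-02 -5.517e+01]
[-3.110e+00  1.980e+00  3.430e+00 -3.149e+01 -6.000e-02 -6.695e+01]
```

>>> move_arm:
  increments:
    - [0,0.2,0.2,-2.6,0,-5.4]
    - [0,0.45,0.5,-5.3,0,-10.8]
    - [-0.1,0.6,0.9,-7.6,0,-15.7]
    - [-0.2,0.8,1.3,-9.9,0,-20.7]
    - [-0.2,0.9,1.7,-12.4,0,-26.2]
    - [-0.2,1,2.1,-15,0,-31.6]
    - [-0.7,1.2,2.3,-17.7,0,-37.5]
    - [-1.2,1.3,2.5,-20.5,0,-43.4]
    - [-1.7,1.5,2.7,-23.2,0,-49.3]
    - [-2.1,1.7,3,-26,0,-55.2]
    - [-2.6,1.8,3.2,-28.7,0,-61]
    - [-3.1,2,3.4,-31.5,0,-67]
    - [-3.1,2,3.4,-31.5,0,-67]
    - [-3.1,2,3.4,-31.5,0,-67]

```text
clock: 21.7
eef_pos: [549.6, 11.3, 64.5]
tool_rot: [-3.133, 0.445, 2.899]
force: [-0.5, -0.3, -0.4]
width: 20.1
```

Run:
```python
from h import *
s=ctrl.read_state();print(s['eef_pos'],s['tool_rot'],s['qpos'].round(2),s['force'])
for w in((548,5,15,174,-25),(579,1,15,174,-25),(646,-6,15,174,-25)): print(inc(*tgt(*w)))
p,b=foot('s9');print(p,b)
q=cv2.imread('pics/s9.png');cv2.imwrite('pics/c9.png',cv2.resize(q[90:280,200:400],(600,570)))
```

```text
[549.58561823  11.31478438  64.49729372] [-3.13320665  0.44492223  2.89854955] [-0.15  0.63 -0.08  2.34  2.32  0.34 -1.18] [-0.46920223 -0.27186576 -0.40014099]
[ 2.13 -0.61  4.47 -3.86  0.46 -7.17]
[-0.67 -0.24  5.81 -3.86  0.46 -7.17]
[-6.69  0.71  8.67 -3.86  0.46 -7.17]
[599.3  -1.4] [ 272  162   26   73 1142]
```

View pics/c9.png

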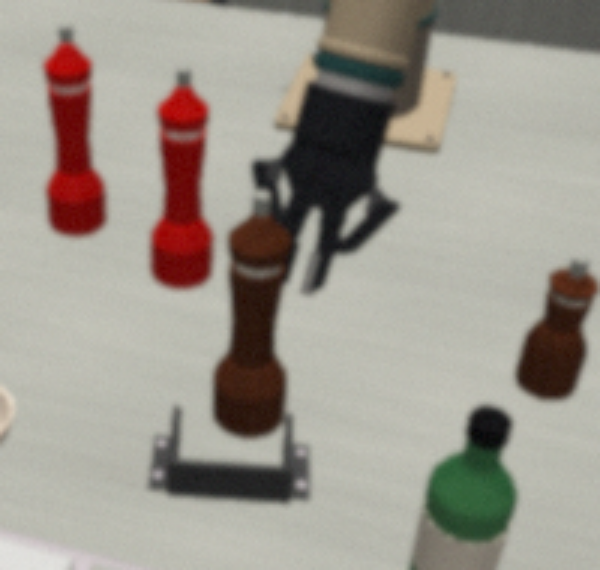

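The hand is now behind the mill, leaning back, and everything is undisturbed. I'll descend and approach.

>>> move_arm:
  increments:
    - [0.7,-0.2,1.5,-1.3,0.2,-2.4]
    - [1.4,-0.4,3,-2.6,0.3,-4.8]
    - [2.1,-0.6,4.2,-3.9,0.4,-7.2]
    - [2.1,-0.6,4.5,-3.9,0.4,-7.2]
    - [2.1,-0.6,4.5,-3.9,0.4,-7.2]

```text
clock: 22.25
eef_pos: [546.6, 4.3, 13.1]
tool_rot: [-3.14, 0.432, 3.029]
force: [-0.6, 0.3, 0.3]
width: 19.7
```

Run:
```python
from h import *
s=ctrl.read_state();print(s['eef_pos'],s['tool_rot'],s['qpos'].round(2),s['force'])
for w in((579,1,15,174,-25),(610,-2,15,174,-25),(646,-6,15,174,-25)): print(inc(*tgt(*w)))
```

```text
[546.55684292   4.26908386  13.10565155] [-3.14035904  0.43248751  3.02937968] [ 0.03  0.76 -0.24  2.37  2.56  0.48 -1.21] [-0.58980594  0.25112856  0.27600811]
[-3.04  0.04  1.19 -0.25 -0.22 -0.39]
[-5.87  0.09  2.5  -0.25 -0.22 -0.39]
[-9.16  0.1   4.02 -0.25 -0.22 -0.39]
```

>>> move_arm:
  increments:
    - [-0.4,0,0.1,0,0,0]
    - [-0.8,0,0.2,0,0,0]
    - [-1.1,0,0.32,-0.2,-0.2,-0.4]
    - [-1.4,0,0.45,-0.2,-0.2,-0.4]
    - [-1.7,0,0.58,-0.2,-0.2,-0.4]
    - [-2,0,0.72,-0.2,-0.2,-0.4]
    - [-2.3,0,0.85,-0.2,-0.2,-0.4]
    - [-2.6,0,0.98,-0.2,-0.2,-0.4]
    - [-2.9,0,1.12,-0.2,-0.2,-0.4]
    - [-3.2,0,1.26,-0.2,-0.2,-0.4]
    - [-3.5,0,1.4,-0.2,-0.2,-0.4]
    - [-3.8,0,1.54,-0.2,-0.2,-0.4]
    - [-4.1,0,1.68,-0.2,-0.2,-0.4]
    - [-4.4,0.1,1.82,-0.2,-0.2,-0.4]
    - [-4.7,0.1,1.96,-0.2,-0.2,-0.4]
    - [-5,0.1,2.1,-0.2,-0.2,-0.4]
    - [-5.2,0.1,2.19,-0.2,-0.2,-0.4]
    - [-5.2,0.1,2.19,-0.2,-0.2,-0.4]

```text
clock: 24.05
eef_pos: [602.4, 0.2, 14.6]
tool_rot: [3.141, 0.435, 3.04]
force: [-0.5, -0.4, 0.0]
width: 19.9
```

Run:
```python
from h import *
s=ctrl.read_state();print(s['eef_pos'],s['tool_rot'],s['qpos'].round(2),s['force'])
for w in((626,-3,15,174,-25),(646,-6,15,174,-25)): print(inc(*tgt(*w)))
p,b=foot('s10');print(p,b); r=p-[666,-3];print('bay',r@[.975,.223],r@[-.223,.975])
q=cv2.imread('pics/s10.png');t=eyes.get_image('top')[:,:,::-1]
cv2.imwrite('pics/c10.png',np.hstack([cv2.resize(q[130:260,220:320],(400,520)),cv2.resize(t[110:240,165:265],(400,520))]))
```

```text
[6.02355036e+02 2.18210256e-01 1.46210393e+01] [3.14100187 0.43535383 3.04039514] [ 0.01  0.77 -0.16  2.23  2.54  0.34 -1.14] [-0.4955383  -0.39301616  0.02264346]
[-2.18 -0.08  0.97  0.12 -0.06  0.18]
[-4.01 -0.18  1.82  0.12 -0.06  0.18]
[617.6  -0.8] [ 270  166   26   74 1220]
bay -46.699399999999976 12.938199999999995
```

View pics/c10.png

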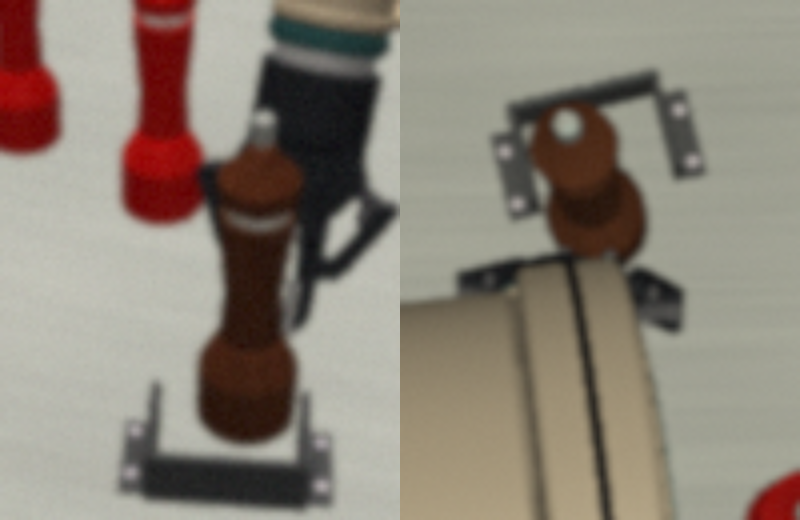

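The mill is upright in the bay mouth, with its foot at top crop (597,215) between the rails. I'll push on slowly and watch the force.

>>> move_arm:
  increments:
    - [-0.2,0,0.09,0,0,0]
    - [-0.5,0,0.23,0,0,0]
    - [-0.8,0,0.37,0,0,0]
    - [-1.1,0,0.51,0,0,0]
    - [-1.4,0,0.65,0,0,0]
    - [-1.7,0,0.79,0,0,0]
    - [-2,0,0.93,0,0,0]
    - [-2.3,0,1.07,0,0,0]
    - [-2.6,0,1.2,0,0,0]
    - [-2.9,0.1,1.33,0,0,0]
    - [-3.1,0.1,1.43,0,0,0]
    - [-3.3,0.1,1.52,0,0,0]
    - [-3.4,0.1,1.57,0,0,0]
    - [-3.4,0.1,1.57,0,0,0]

```text
clock: 25.55
eef_pos: [639.3, -2.6, 14.6]
tool_rot: [3.141, 0.435, 3.04]
force: [-0.9, 0.5, -0.7]
width: 19.9
```

```bash
cat > look.py <<'E'
from h import *
import sys
s=ctrl.read_state();print(s['eef_pos'],s['force'],s['qpos'].round(2))
cs=cam('scene');ct=cam('top');b=np.array([np.cos(.225),np.sin(.225)]);H=np.array([666,-3.])
t=eyes.get_image('top')[:,:,::-1];cv2.imwrite(f'pics/t{sys.argv[1]}.png',t);hsv=cv2.cvtColor(t,cv2.COLOR_BGR2HSV)
m=((hsv[...,0]<12)&(hsv[...,1]>100)&(hsv[...,2]<130)).astype(np.uint8);m[:,:150]=0;m[:,290:]=0
ys,xs=np.where(m);k=ys>ys.max()-14
print('top bbox',xs.min(),xs.max(),ys.min(),ys.max(),'foot u',xs[k].min(),xs[k].max())
for bx in(0,-6,-12,-20):
  P=H+bx*b; top=px(ct,(*P,225))
  c=np.array([px(ct,(P[0]+32*np.cos(a),P[1]+32*np.sin(a),z)) for a in np.arange(0,6.28,.1) for z in(0,45)])
  k=np.array([px(ct,(P[0]+25*np.cos(a),P[1]+25*np.sin(a),200)) for a in np.arange(0,6.28,.1)])
  print(bx,'foot bbox',c.min(0).round(1),c.max(0).round(1),'crown top v',k.min(0).round(1))
E
python3 look.py 11
```

```text
[639.31161463  -2.57316475  14.62127269] [-0.91284235  0.47127972 -0.66237631] [-0.    0.78 -0.12  2.14  2.47  0.26 -1.05]
top bbox 200 268 120 252 foot u 251 265
0 foot bbox [200.3 132.7] [226.6 161.6] crown top v [195.6 113.4]
-6 foot bbox [200.9 134.9] [227.2 163.8] crown top v [196.3 116. ]
-12 foot bbox [201.4 137.1] [227.7 166. ] crown top v [196.9 118.6]
-20 foot bbox [202.1 140.1] [228.4 168.9] crown top v [197.8 122.1]
```

>>> move_arm:
  increments:
    - [0,0,0,0,-1.5,0]
    - [0,0,0,0,-3,0]
    - [-0.15,0,0.07,0,-4,0]
    - [-0.35,0,0.16,0,-4,0]
    - [-0.55,0,0.25,0,-4,0]
    - [-0.75,0,0.35,0,-4,0]
    - [-0.9,0,0.42,0,-4,0]
    - [-0.9,0,0.42,0,-4,0]

```text
clock: 26.4
eef_pos: [649.5, -3.5, 14.8]
tool_rot: [3.141, 0.505, 3.041]
force: [-1.2, 0.4, -0.6]
width: 20.0
```

```bash
python3 look.py 12|head -2
```

```text
[649.52430319  -3.51893549  14.83214502] [-1.20916908  0.38835089 -0.61294052] [ 0.05  0.8  -0.21  2.17  2.53  0.4  -1.09]
top bbox 200 268 117 240 foot u 262 268
```

>>> move_arm:
  increments:
    - [-0.1,0,0.06,0,0,0]
    - [-0.2,0,0.11,0,0,0]
    - [-0.3,0,0.17,0,0,0]
    - [-0.4,0,0.22,0,0,0]
    - [-0.4,0,0.22,0,0,0]

```text
clock: 26.95
eef_pos: [651.7, -3.8, 14.4]
tool_rot: [3.141, 0.502, 3.041]
force: [-8.4, 0.8, 6.6]
width: 20.4
```

>>> move_arm:
  increments:
    - [-0.08,0,0.04,0,0,0]
    - [-0.15,0,0.08,0,0,0]
    - [-0.2,0,0.11,0,0,0]
    - [-0.2,0,0.11,0,0,0]

```text
clock: 27.35
eef_pos: [651.8, -3.8, 14.1]
tool_rot: [3.14, 0.499, 3.041]
force: [-16.1, -0.5, 14.5]
width: 19.8
```

```bash
python3 look.py 13|head -2
```

```text
[651.83919069  -3.77823405  14.1312234 ] [-16.05602496  -0.46827528  14.51969714] [ 0.05  0.8  -0.2   2.16  2.52  0.38 -1.09]
top bbox 200 268 116 251 foot u 256 266
```

The force has risen to 16 N and motion has stopped, so something solid has been reached. I'll ease off and look.

>>> move_arm:
  increments:
    - [0.3,0,-0.2,0,0,0]
    - [0.8,0,-0.5,0,0,0]
    - [1.8,0,-1,0,0,0]
    - [3.5,0,-1.95,0,0,0]
    - [3.5,0,-1.95,0,0,0]

```text
clock: 27.9
eef_pos: [612.6, 0.3, 13.7]
tool_rot: [3.141, 0.5, 3.041]
force: [0.4, 0.1, 0.1]
width: 20.0
```

```bash
python3 look.py 14|head -2
python3 - <<'E'
from h import *
print(foot('s14'))
q=cv2.imread('pics/s14.png');t=cv2.imread('pics/t14.png')
cv2.imwrite('pics/c14.png',np.hstack([cv2.resize(q[140:260,220:320],(400,480),interpolation=cv2.INTER_CUBIC),cv2.resize(t[105:225,165:265],(400,480),interpolation=cv2.INTER_CUBIC)]))
E
```

```text
[6.12574712e+02 2.76629047e-01 1.37485191e+01] [0.44757611 0.07876257 0.10253053] [ 0.07  0.8  -0.26  2.26  2.55  0.48 -1.13]
top bbox 200 226 116 158 foot u 204 226
(array([635.4, -11.1]), array([ 252,  172,   37,   72, 1233], dtype=int32))
```

View pics/c14.png

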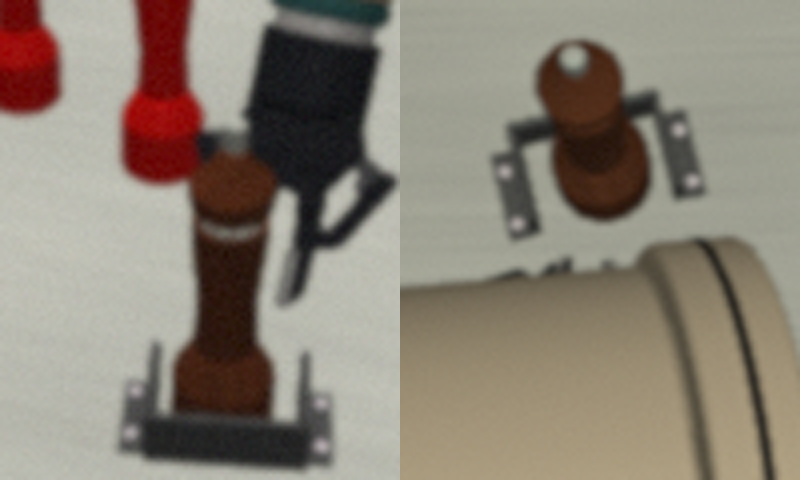

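Run:
```python
from h import *
cs=cam('scene');s=ctrl.read_state();M=R.from_euler('xyz',s['tool_rot']).as_matrix()
for k in(0,10,20,30,40): print(k,[np.round(px(cs,s['eef_pos']-k*M[:,2]+l*M[:,1]),1) for l in(-17,17)])
ct=cam('top')
for y in(0,-4,-8):
  for bx in(0,-6,-12):
    P=np.array([666,-3])+bx*np.array([.975,.223])+y*np.array([-.223,.975])
    c=np.array([px(cs,(P[0]+32*np.cos(a),P[1]+32*np.sin(a),45)) for a in np.arange(0,6.28,.1)])
    print(y,bx,'scene rim',c.min(0).round(1),c.max(0).round(1),'knob top scene',np.round(px(cs,(*P,230)),1),'top',np.round(px(ct,(*P,230)),1))
```

```text
0 [array([276.6, 225.4]), array([288.9, 229.1])]
10 [array([277.3, 221.8]), array([289.7, 225.5])]
20 [array([278.1, 218.1]), array([290.5, 221.8])]
30 [array([278.9, 214.5]), array([291.4, 218.1])]
40 [array([279.8, 210.8]), array([292.2, 214.4])]
0 0 scene rim [264.  222.6] [290.2 241.3] knob top scene [280.5 169.6] top [206.  119.8]
0 -6 scene rim [264.1 221. ] [290.3 239.5] knob top scene [280.6 168. ] top [206.7 122.5]
0 -12 scene rim [264.3 219.4] [290.3 237.7] knob top scene [280.7 166.4] top [207.4 125.2]
-4 0 scene rim [262.3 222.5] [288.6 241.2] knob top scene [278.6 169.5] top [207.9 119.3]
-4 -6 scene rim [262.5 220.9] [288.6 239.4] knob top scene [278.7 167.9] top [208.6 122. ]
-4 -12 scene rim [262.7 219.3] [288.7 237.6] knob top scene [278.8 166.3] top [209.2 124.7]
-8 0 scene rim [260.7 222.4] [286.9 241.1] knob top scene [276.7 169.4] top [209.8 118.9]
-8 -6 scene rim [260.9 220.8] [287.  239.3] knob top scene [276.8 167.8] top [210.5 121.6]
-8 -12 scene rim [261.1 219.2] [287.  237.5] knob top scene [276.9 166.2] top [211.1 124.3]
```

The knob at top (208.3,119.5) matches the prediction for home at y=-4 mm (207.9,119.3), and the 8–16 N stop fits contact with the back rail. I'll withdraw the hand along its own axis, up and back, then check.

>>> move_arm:
  increments:
    - [0,0,-2,0,0,0]
    - [0,0,-5,0,0,0]
    - [0,0,-8,0,0,0]
    - [0,0,-10,0,0,0]
    - [0,0,-10,0,0,0]
    - [0,0,-10,0,0,0]
    - [0,0,-10,0,0,0]

```text
clock: 28.7
eef_pos: [568.7, 4.6, 101.8]
tool_rot: [3.141, 0.505, 3.04]
force: [0.2, -0.1, -0.0]
width: 20.1
```

```bash
python3 look.py 15|head -2
python3 - <<'E'
from h import *
print(foot('s15')[1])
q=cv2.imread('pics/s15.png');t=cv2.imread('pics/t15.png')
# how much each bystander's colours changed since the start (top view bboxes)
t0=cv2.imread('pics/top0.png')
for n,(a,b,c,d) in dict(bottle=(90,145,112,160),ram=(105,150,275,325),jar=(100,145,330,370),spoon=(150,215,355,440),short=(200,240,90,135)).items():
  print(n,cv2.phaseCorrelate(t0[a:b,c:d].astype(np.float32).mean(2),t[a:b,c:d].astype(np.float32).mean(2))[0])
cv2.imwrite('pics/c15.png',np.hstack([cv2.resize(q[140:260,220:320],(400,480),interpolation=cv2.INTER_CUBIC),cv2.resize(t[105:225,165:265],(400,480),interpolation=cv2.INTER_CUBIC)]))
E
```

```text
[568.65154314   4.56309348 101.76545267] [ 0.24042803 -0.07410039 -0.00683775] [ 0.    0.57 -0.19  2.35  2.45  0.34 -1.08]
top bbox 200 264 116 248 foot u 251 264
[ 252  174   36   70 1189]
bottle (-0.0138817638921509, -0.01163655066329028)
ram (-0.014876816364516543, 0.4052330913127413)
jar (0.1008717876868701, 0.5384389113593571)
spoon (0.033525296042299146, 0.022884547792500598)
short (0.5033919518317838, 0.09826238511541519)
```

```bash
python3 -c "
from cell import ctrl
print(ctrl.finish_job())"
```

```text
the job is handed in; nothing more can be done
None
```

I slid the tall dark mill across the counter and into the bay, then handed the job in at about 29 s of the 61 s allowed. No verdict is reported.

**How it went:** I pushed with two fingertips, the hand leaning back. One sideways leg in two pushes took the mill to the bay mouth, then one push took it in. That last push was blocked at first by a wrist-joint limit, so I turned the wrist the other way round at a safe distance. Low pushing forces were about 1–2 N. The mill stopped dead at 8–16 N along the push, which I read as the back rail.

**Checks that agreed:**
- **Position:** With the fingers drawn back, the knob in the top view was within half a pixel of the prediction for a mill fully home and about 4 mm to the right of centre.
- **Upright:** Foot and knob gave the same position, so the mill stands straight.
- **Bystanders:** All five show shifts of 0.5 px or less, about 1 mm.
- **Hand:** It is clear, and the measured force is near zero.

**Checks that failed or disagreed:**
- **Fingertip height:** In the scene view the fingertips sat about 30 mm higher than the reported tip position, so contact was probably near 40 mm rather than 15 mm. The upward force at the end (about 14 N) fits that, and the mill stayed standing.
- **Scene view of the knob:** It put the knob about 3 px off the home prediction, on the side away from the bay mouth.
- **Scene foot finder:** It was no use once the rail hid the foot.
- **Last picture:** The picture limit was used up, so the final check was numeric only.

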